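Clip the snap hook onto the specimen case's staple

TASK

Take the snap hook with the sprung gate and push it straight onto one leg of the steel staple on the specimen case's lid, gently, so that the gate gives way and snaps shut behind the leg. Then draw it back with a steady pull of about 10 N, held for a second, the shut gate bearing on the leg, to prove that it holds (never load the staple with more than 14 N), and leave it clipped on, lying flat on the lid and let go. Leave everything else on the bench as it is.

Things in the scene. Friction and masses are not known exactly. Their poses are not given: they have to be found in the camera images.
- clip: the snap hook, 105 mm long, 90 g, lying flat: a black plastic grip block (60 long, 18 wide, 30 mm high) and before it a low two-pronged fork of 9 mm round brass bar, its mouth shut by a thin gate. Origin: on the underside, 2 mm ahead of the block's middle (the block spans x -32 to +28 mm); +x runs from block to mouth, +z up. Grip the block across its 18 mm width, firmly (about 40 N)
- mouth (a point): the middle of the snap hook's mouth, on the gate, at clip x = 60, y = 0, z = 4.5 mm, axes as the clip's. The prongs (at clip y = +13.5 and -13.5 mm, 18 mm clear between) end at x = 67 mm (+y) and 72 mm (-y, the nose, bent inward). The gate is a 4 mm rod along y, pivoted at y = +8.5 mm; its pin is clamped up to 3.5 mm nearer to or farther from the throat than this point, unmeasured
- throat (a point): the floor of the snap hook's throat, at clip x = 29.5, y = 0, z = 4.5 mm, axes as the clip's. A leg is past the gate for certain when its axis is 7 mm or less from this point; at 3 mm it hits the floor, hard. Drawn back, it meets the shut gate with its axis 22 to 29 mm from this point (clip x = 51.5 to 58.5 mm, depending on the pin): feel for it, it is hard and stiff
- gate (a joint): angle of the snap hook's gate: 0 shut (a spring holds it there; it cannot go outward), up to 1.4 rad folded into the throat. A leg needs some 4 to 9 N of push to force it in
- case: the specimen case: a closed box of grey plastic with a white lid, 224 x 204 mm and 75 mm high, fixed to the bench, with a steel staple standing on the lid. Origin: centre of its underside; +x is the way from its front (two latches) to the staple, +z up. The staple stands 50 mm ahead of the centre, in the plane across x; the snap hook is pushed on along +x
- eye: the staple (rigid eye): an upright closed loop of 6 mm round steel bar, legs 34 mm apart centre to centre, 40 mm high. Origin: midway between the legs at lid height. It may be loaded with no more than 14 N
- leg_right (a point): axis of the staple's leg on the -y side of the case, at lid height (leg 6 mm thick, upright)
- leg_left (a point): axis of the staple's leg on the +y side of the case, at lid height
- plain_hook: a bystander: a one-piece open brass hook with the same black grip block but one prong and no gate, loose on the bench; it is not to be used. It and the snap hook may lie in either of two places right of the case
- bottle: a bystander: amber bottle, 44 mm across, 100 mm high, loose; origin under its centre
- jar: a bystander: clear jar with a lid, 56 mm across, 60 mm high, loose; origin under its centre
- clicker: a bystander: hand counter, 75 x 45 mm, 32 mm high, loose; origin under its centre
Not all that is in view belongs to the job. What is shaped like the clip but blue or red is not meant.

How it is judged (in metres and radians):
On the way, in this order (a step that is already met when the one before it is completed fails the run):
1. a leg of the staple presses the gate inward: the leg stands in the mouth and the gate is open by more than 0.5 rad (((x of leg_right in the frame of clip between 0.031 and 0.064 m and y of leg_right in the frame of clip between -0.01 and 0.01 m and z of leg_right in the frame of clip between -0.028 and 0.005 m) or (x of leg_left in the frame of clip between 0.031 and 0.064 m and y of leg_left in the frame of clip between -0.01 and 0.01 m and z of leg_left in the frame of clip between -0.028 and 0.005 m)) and value of joint gate above 0.5 rad), for 0.02 s.
2. the gate has snapped shut behind the leg: the leg is in the throat and the gate is within 0.15 rad of shut (((x of leg_right in the frame of clip between 0.031 and 0.0605 m and y of leg_right in the frame of clip between -0.01 and 0.01 m and z of leg_right in the frame of clip between -0.028 and 0.005 m) or (x of leg_left in the frame of clip between 0.031 and 0.0605 m and y of leg_left in the frame of clip between -0.01 and 0.01 m and z of leg_left in the frame of clip between -0.028 and 0.005 m)) and value of joint gate below 0.15 rad), for 0.1 s.
3. the pull test: the leg bears on the shut gate from inside (leg axis at clip x = 48 to 60.5 mm) with more than 7 N for 0.5 s (((x of leg_right in the frame of clip between 0.048 and 0.0605 m and y of leg_right in the frame of clip between -0.01 and 0.01 m and z of leg_right in the frame of clip between -0.028 and 0.005 m) or (x of leg_left in the frame of clip between 0.048 and 0.0605 m and y of leg_left in the frame of clip between -0.01 and 0.01 m and z of leg_left in the frame of clip between -0.028 and 0.005 m)) and value of joint gate below 0.2 rad and contact force between clip and eye above 7 N), for 0.5 s.
At the end, for the whole second after the job is handed in: one leg of the staple (either) is in the throat of the snap hook, between its prongs and behind the gate, with the gate shut to within 0.15 rad; the snap hook lies flat on the lid (underside within 5 mm of lid height at the leg, tilt under 0.1 rad), at rest and let go (((x of leg_right in the frame of clip between 0.031 and 0.0605 m and y of leg_right in the frame of clip between -0.01 and 0.01 m and z of leg_right in the frame of clip between -0.005 and 0.005 m) or (x of leg_left in the frame of clip between 0.031 and 0.0605 m and y of leg_left in the frame of clip between -0.01 and 0.01 m and z of leg_left in the frame of clip between -0.005 and 0.005 m)) and value of joint gate below 0.15 rad and angle between clip's own z axis and vertical below 0.1 rad and linear speed of clip below 0.02 m/s and angular speed of clip below 0.2 rad/s); the robot touches nothing.
It fails at once if the snap hook loads the staple with more than 14 N (contact force between clip and eye above 14 N).
It fails at once if a bystander (plain hook, bottle, jar or hand counter) is moved by more than 15 mm (distance of any of plain_hook, bottle, jar, clicker from where it was at the start of the episode above 0.015 m).
It also fails if it takes over 61 s, if anything falls off the work surface, if the arm or the gripper's body presses on something with over 40 N, if the wrist force passes 120 N, or if a joint passes its speed limit or range.

ROBOT

A 6-joint arm with a two-finger parallel gripper is mounted at the origin on the work surface. World frame = base frame: x ahead of the robot, y to its left, z up, the work surface at z = 0. Lengths are in mm, angles in rad, forces in N, time in s.
With the tool pointing down it reaches from about 250 to 850 mm from the base axis. Payload 12.5 kg.
Tool frame: the origin (TCP) lies at the very end of the fingers, on their centre line; the grasp point (between the pads) lies 19 mm behind it; z points along the fingers, y is the direction in which the jaws open and shut (so a half turn about z gives the same grasp; the last joint's range is limited). The gripper opens to 93 mm and grips with 3 to 60 N. Pads are 15 mm wide; open, the fingers measure 128 mm over their backs; the gripper's body (75 mm by 188 mm) begins 65 mm behind the grasp point.
Start: joints at [1.045, 0.351, 1.652, -0, 1.139, -0.085], TCP at [234.633, 497.425, 218.633] pointing down, gripper open.
Joint ranges: [-2.75, 2.75], [-0.79, 2.1], [0.01, 2.65], [-1.57, 4.71], [0.07, 3.14], [-2.87, 2.87]. Speed limits (rad/s): [2.22, 2.22, 2.79, 3.14, 3.14, 3.14].

INTERFACE

Orientations are given as a rotation vector (axis times angle).
In Python, from cell import observe, camera, hand_in gives the robot as it stands.
- The arm moves only by the shell command python3 -m pendant 'ROWS' [OPENING]. ROWS is text: rows parted by semicolons, each of 4 numbers parted by spaces: the shift along the tool's x, y, z in m, then the turn about the tool's z in degrees. In form: tx ty tz turn; .... A call has 1 to 20 rows; each row is the pose to reach, as a shift and turn from the pose commanded when the call began, along the tool's axes at that moment; what a row does not reach only later rows make up. A row lasts 1/10 s, in which the tool goes at most 50 mm and 8.59 degrees, less where a joint would pass 70% of its speed; a pose out of reach is approached as far as the arm can. A call with a gripper value outside its range is refused whole. OPENING is the finger opening in m, from 0 to 0.093, set as the call begins (- or left out, the last holds). The fingers move at their own pace and stop on an object; the grip force is fixed at half the most. Time passes only in rows, so rows that repeat a pose let the fingers close. It gives the time, the measured TCP pose, the force and the opening at its end, in the units of the state.
- observe(): the state, without advancing time (a new reading comes with each control period).
- camera(name): name is "scene" or "top" or "wrist"; returns a dict with "frame" (384x512x3 uint8, red, green, blue), "K" (3x3 intrinsics, pixels), "cam_to_world" (4x4, takes a point from camera to world coordinates). Camera axes: x right, y down, z forward; pixel columns grow to the right and rows downward; lengths in mm; the calibration is good to about 2 mm. The wrist camera is an equidistant fisheye: a pixel r from the principal point sees the ray r / f radians off the axis. A picture is of the moment at which its call begins. There is no depth.
- hand_in(): hands the job in, once; it reports no verdict.
The state is a dict: "time": time; "joints": joint angles; "joint_vel": joint speeds; "joint_efforts": joint torques, N m; "tcp_pos": TCP position; "eef_rot": TCP orientation; "wrist_force": force on the tool from outside, world axes, zero at the start; "moment": the same for the moment, N m; "grip_width": finger opening in mm.
Only numpy, scipy, OpenCV 4.12 (cv2) and the standard library are available. Lean on these libraries where they do the work, as an engineer would, in place of code of your own. Each camera call takes 0.05 s, during which the arm holds its last target.

## Working session

There is one attempt and no reset: what is moved stays moved. The work goes in short steps, Python scripts to look and compute and a shell command to move; the robot and the scene stay as the last step left them, time stands still between calls to the robot, and variables do not carry over. Pictures are saved under pics/ and viewed, and the job is handed in when it is done.

```bash
ls; mkdir -p pics
python3 - <<'E'
from cell import observe,camera
import cv2
s=observe();print(s)
for n in["scene","top","wrist"]:
    c=camera(n);cv2.imwrite(f"pics/{n}0.png",c["frame"][:,:,::-1]);print(n,c["K"].round(1).tolist(),c["cam_to_world"].round(3).tolist())
E
```

```text
pics
{'time': 0.0, 'joints': array([ 1.04539785e+00,  3.51217980e-01,  1.65244834e+00,  1.79190607e-05,
        1.13908965e+00, -8.46310260e-02]), 'joint_vel': array([-0.00098248, -0.00029441,  0.00114827, -0.00016985,  0.00108864,
       -0.00105574]), 'joint_efforts': array([ 1.44472819e-03, -4.97323179e+01, -2.85252571e+01,  6.99351286e-02,
        2.57165346e-02, -7.39787743e-05]), 'tcp_pos': array([234.45880552, 497.13214105, 218.10221086]), 'eef_rot': array([-6.86696625e-01, -3.06524986e+00,  1.73511033e-03]), 'wrist_force': array([ 0.62205985, -0.07435365, -0.32640264]), 'moment': array([-0.02596923,  0.02183248, -0.02546246]), 'grip_width': 92.89922172366265}
scene [[403.7, 0.0, 262.1], [0.0, 403.7, 189.6], [0.0, 0.0, 1.0]] [[-0.488, 0.53, -0.694, 1423.419], [0.873, 0.28, -0.4, 509.623], [-0.017, -0.8, -0.599, 843.832], [0.0, 0.0, 0.0, 1.0]]
top [[347.7, 0.0, 249.3], [0.0, 347.7, 194.2], [0.0, 0.0, 1.0]] [[-0.016, -0.994, 0.112, 436.159], [-0.999, 0.02, 0.034, -16.443], [-0.036, -0.111, -0.993, 943.671], [0.0, 0.0, 0.0, 1.0]]
wrist [[297.3, 0.0, 251.2], [0.0, 297.3, 191.1], [0.0, 0.0, 1.0]] [[0.427, 0.877, 0.22, 173.843], [0.904, -0.414, -0.104, 526.054], [-0.0, 0.244, -0.97, 384.905], [0.0, 0.0, 0.0, 1.0]]
```

View pics/scene0.png

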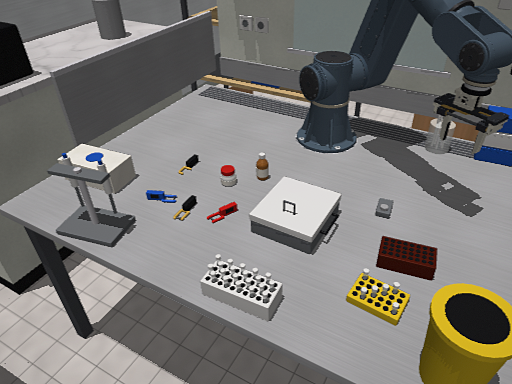

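View pics/top0.png

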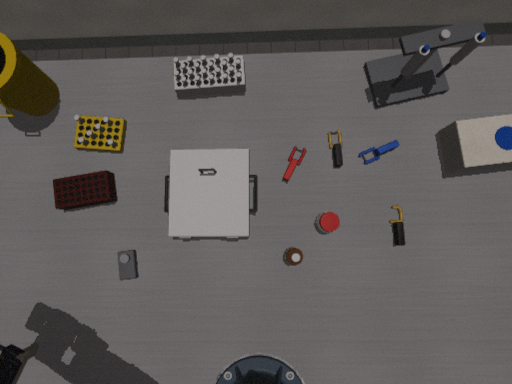

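The scene shows the case with its staple at top-image (207,172) and its latches on the robot side. The black and brass hooks are at about (336,150), which looks two-pronged, and (398,228). I'll zoom in to tell them apart.

Run:
```python
import cv2,numpy as np
t=cv2.imread("pics/top0.png");s=cv2.imread("pics/scene0.png")
r=lambda im,x,y,w,h,W,H:cv2.resize(im[y:y+h,x:x+w],(W,H),interpolation=cv2.INTER_CUBIC)
a=np.hstack([r(t,315,120,50,60,250,300),r(t,375,195,50,60,250,300),r(t,160,140,100,110,272,300)])
b=np.hstack([r(s,165,190,50,40,375,300),r(s,270,190,60,40,397,300)])
cv2.imwrite("pics/z1.png",np.vstack([a,b[:,:772]]))
```

```text
(no output)
```

View pics/z1.png

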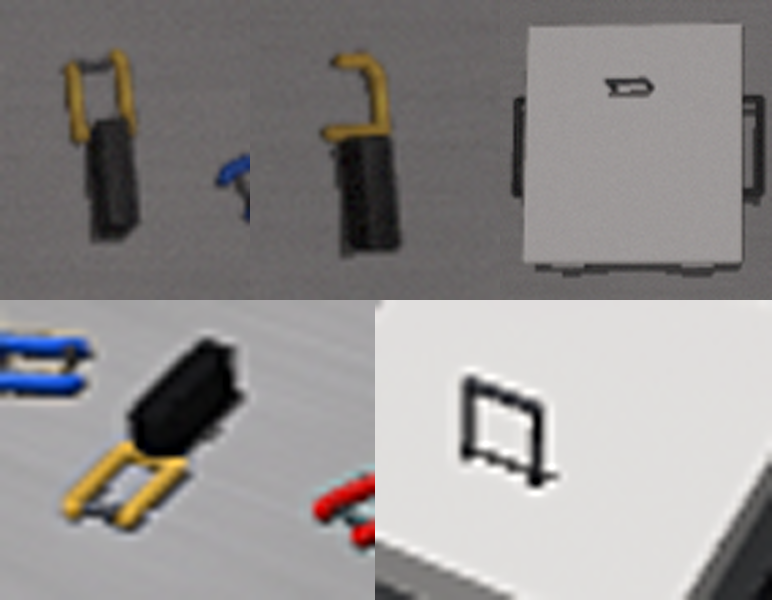

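The snap hook with two prongs and a grey gate is at top-image (336,150), with its mouth up-image. The other one has a single prong. I'll get coarse positions now.

```bash
cat > h.py <<'E'
import numpy as np,cv2
from scipy.spatial.transform import Rotation as R
def ray(c,u,v,fish=False):
    K=c["K"];x=(u-K[0,2])/K[0,0];y=(v-K[1,2])/K[1,1]
    if fish:
        r=np.hypot(x,y);d=np.array([x/r*np.sin(r),y/r*np.sin(r),np.cos(r)]) if r>1e-9 else np.array([0,0,1.])
    else: d=np.array([x,y,1.])
    M=c["cam_to_world"];return M[:3,3],M[:3,:3]@d
def cast(c,u,v,z,fish=False):
    o,d=ray(c,u,v,fish);return o+d*(z-o[2])/d[2]
def proj(c,p,fish=False):
    M=c["cam_to_world"];q=M[:3,:3].T@(np.asarray(p,float)-M[:3,3]);K=c["K"]
    if fish:
        r=np.hypot(q[0],q[1]);t=np.arctan2(r,q[2]);q=np.array([q[0]/r*t,q[1]/r*t,1])
    else:q=q/q[2]
    return K[0,0]*q[0]+K[0,2],K[1,1]*q[1]+K[1,2]
def st():
    from cell import observe
    s=observe();Rm=R.from_rotvec(s["eef_rot"]).as_matrix();return s,Rm
E
python3 - <<'E'
from h import *
from cell import camera
c=camera("top")
for n,u,v,z in[("staple top L?",199.5,170,115),("stap top R",215,170,115),("foot",204,174,75),("case TL",170,150,75),("TR",249,149,75),("BL",169,236,75),("BR",249,236,75),
 ("clip mouthL",331,133,5),("clip mouthR",341,132,5),("block front",337,146,30),("block rear",338,166,15),("rootL",331,146,5)]:
    print(n,cast(c,u,v,z).round(1))
s,Rm=st();print(Rm.round(3).tolist())
w=camera("wrist");cv2.imwrite("pics/w.png",w["frame"][:,:,::-1])
E
```

```text
staple top L? [590.9 132.2 115. ]
stap top R [590.   94.4 115. ]
foot [587.8 127.9  75. ]
case TL [652.3 215.7  75. ]
TR [649.8  12.3  75. ]
BL [432.6 216.2  75. ]
BR [429.4  15.9  75. ]
clip mouthL [ 706.3 -211.6    5. ]
clip mouthR [ 708.4 -238.9    5. ]
block front [ 663.2 -220.7   30. ]
block rear [ 611.9 -224.3   15. ]
rootL [ 669.8 -210.     5. ]
[[-0.904, 0.427, -0.0], [0.427, 0.904, -0.001], [0.0, -0.001, -1.0]]
```

```bash
python3 -m pendant --help 2>&1 | head -20
```

```text
$: bad value
```

View pics/wrist0.png

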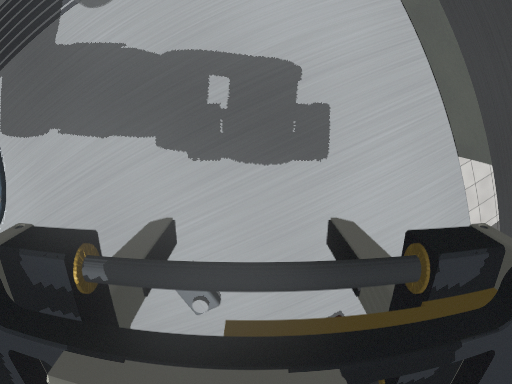

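```bash
python3 -m pendant '-0.656 -0.487 0.04 155; -0.656 -0.487 0.04 155; -0.656 -0.487 0.04 155; -0.656 -0.487 0.04 155; -0.656 -0.487 0.04 155; -0.656 -0.487 0.04 155; -0.656 -0.487 0.04 155; -0.656 -0.487 0.04 155; -0.656 -0.487 0.04 155; -0.656 -0.487 0.04 155; -0.656 -0.487 0.04 155; -0.656 -0.487 0.04 155; -0.656 -0.487 0.04 155; -0.656 -0.487 0.04 155; -0.656 -0.487 0.04 155; -0.656 -0.487 0.04 155; -0.656 -0.487 0.04 155; -0.656 -0.487 0.04 155; -0.656 -0.487 0.04 155; -0.656 -0.487 0.04 155'
python3 - <<'E'
from h import *
from cell import camera
s,Rm=st();print(s["time"],s["joints"].round(2),s["tcp_pos"].round(1),Rm.round(3).tolist())
c=camera("wrist");np.save("w1.npy",c,allow_pickle=True);cv2.imwrite("pics/w1.png",c["frame"][:,:,::-1]);print(c["cam_to_world"].round(2).tolist())
E
```

```text
time: 2.25
tcp_pos: [620.0, -222.6, 178.5]
eef_rot: [-3.141, 0.0, 0.0]
wrist_force: [0.8, 0.1, 0.7]
grip_width: 93.0
2.25 [-0.42  0.59  1.38  0.    1.17  1.16] [ 620.  -222.6  178.5] [[1.0, -0.0, -0.0], [-0.0, -1.0, 0.0], [-0.0, -0.0, -1.0]]
[[-0.0, -0.97, -0.24, 687.43], [-1.0, 0.0, 0.0, -222.62], [-0.0, 0.24, -0.97, 345.22], [0.0, 0.0, 0.0, 1.0]]
```

View pics/w1.png

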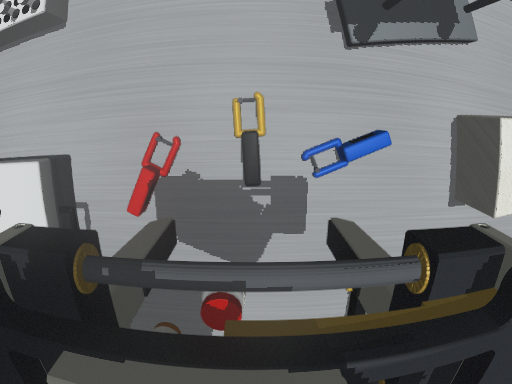

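The wrist view shows the snap hook at columns 233-268: prongs at rows 93-137, the gate at the top near row 100, and the block at rows 133-186. Red and blue decoys sit either side. I'll measure it with colour masks.

Run:
```python
from h import *
c=np.load("w1.npy",allow_pickle=True).item();f=c["frame"]
hsv=cv2.cvtColor(f,cv2.COLOR_RGB2HSV)
sub=np.zeros(f.shape[:2],np.uint8);sub[85:192,225:275]=1
br=((hsv[...,0]>12)&(hsv[...,0]<32)&(hsv[...,1]>120)&(sub>0))
bk=((f.max(2)<62)&(sub>0))
n,l,S,_=cv2.connectedComponentsWithStats(br.astype(np.uint8));print(S)
vs,us=np.nonzero(br);P=np.array([cast(c,u,v,5,True) for u,v in zip(us,vs)])
print("brass x",P[:,0].min(),P[:,0].max(),"y",P[:,1].min(),P[:,1].max())
for x0 in range(670,725,5):
    q=P[(P[:,0]>=x0)&(P[:,0]<x0+5)]
    if len(q):
        y=np.sort(q[:,1]); m=y.mean();a=y[y<m];b=y[y>=m];print(x0,a.min().round(1),a.max().round(1),b.min().round(1),b.max().round(1))
# block: top plane z=30
n,l,S,_=cv2.connectedComponentsWithStats(bk.astype(np.uint8));print(S)
i=1+S[1:,4].argmax();vs,us=np.nonzero(l==i)
Q=np.array([cast(c,u,v,30,True) for u,v in zip(us,vs)])
for x0 in range(590,690,5):
    q=Q[(Q[:,0]>=x0)&(Q[:,0]<x0+5)]
    if len(q):print(x0,q[:,1].min().round(1),q[:,1].max().round(1),q[:,1].mean().round(1))
print(Q[:,0].min(),Q[:,0].max())
cv2.imwrite("pics/z2.png",cv2.resize(f[85:192,225:275,::-1],(280,599),interpolation=cv2.INTER_CUBIC))
```

```text
[[     0      0    512    384 196069]
 [   254     93     11     43    289]
 [   233     98     11     39    248]
 [   246    130      1      1      1]
 [   252    130      1      1      1]]
brass x 666.3754343302298 715.6530184801006 y -236.86854805398997 -201.7127019815713
670 -236.9 -223.2 -216.4 -202.7
675 -236.8 -230.0 -209.6 -202.7
680 -236.8 -230.0 -209.6 -202.8
685 -235.7 -230.0 -209.6 -202.8
690 -235.7 -230.0 -208.5 -202.8
695 -235.7 -228.9 -208.5 -201.7
700 -235.6 -228.9 -208.5 -201.7
705 -235.6 -227.7 -207.4 -201.7
710 -234.5 -231.1 -230.0 -225.5
715 -231.1 -230.0 -228.9 -226.6
[[     0      0    512    384 196355]
 [   252    131      4      2      5]
 [   244    132      4      1      4]
 [   249    132      1      1      1]
 [   242    134      1      1      1]
 [   242    136     19     50    237]
 [   257    136      1      5      5]]
610 -228.6 -216.6 -222.6
615 -231.8 -215.5 -223.3
620 -230.7 -215.6 -223.2
625 -230.7 -214.5 -222.5
630 -230.7 -214.5 -222.2
635 -229.6 -214.6 -221.1
640 -229.6 -213.5 -218.9
645 -229.6 -213.5 -219.9
650 -229.5 -213.6 -218.7
655 -214.7 -212.5 -213.6
660 -213.6 -212.6 -213.1
665 -212.6 -212.6 -212.6
614.7101265621163 667.9120821516245
```

View pics/z2.png

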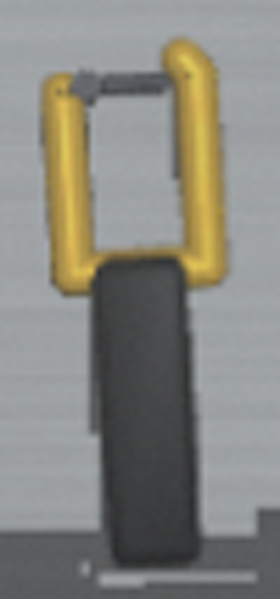

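```bash
python3 -m pendant '0.023 -0.001 0.04 -2.5; 0.023 -0.001 0.08 -2.5; 0.023 -0.001 0.12 -2.5; 0.023 -0.001 0.15 -2.5; 0.023 -0.001 0.165 -2.5; 0.023 -0.001 0.173 -2.5; 0.023 -0.001 0.173 -2.5; 0.023 -0.001 0.173 -2.5' 0.05
python3 - <<'E'
from h import *
from cell import camera
c=camera("wrist");np.save("w2.npy",c,allow_pickle=True);cv2.imwrite("pics/w2.png",c["frame"][:,:,::-1])
c=camera("scene");cv2.imwrite("pics/s2.png",cv2.resize(c["frame"][140:260,120:280,::-1],(640,480)))
E
```

```text
time: 3.1
tcp_pos: [644.0, -222.3, 7.2]
eef_rot: [3.14, 0.063, 0.003]
wrist_force: [-1.2, -0.5, 0.3]
grip_width: 49.9
```

View pics/w2.png

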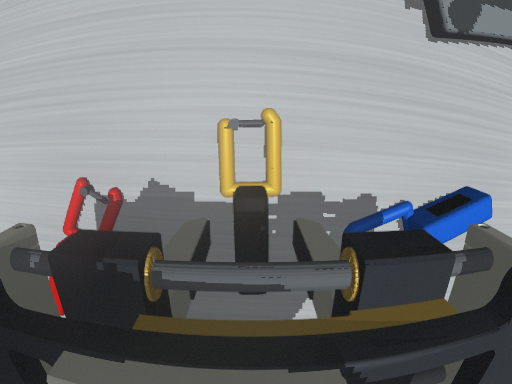

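View pics/s2.png

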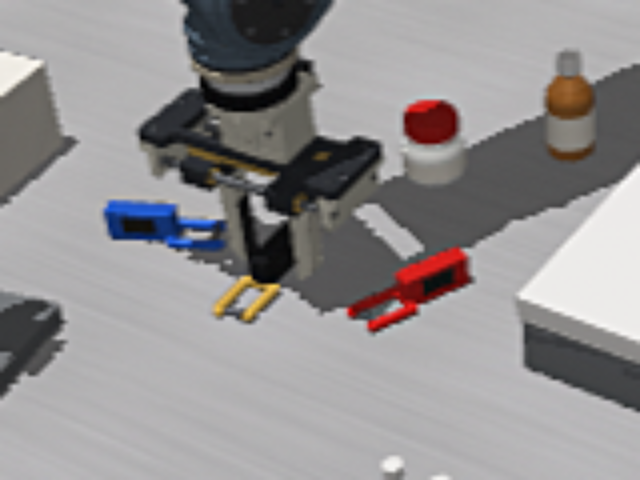

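The block sits centred between the fingers with the fork ahead, and the red and blue decoys are clear. Closing.

```bash
python3 -m pendant '0 0 0 0; 0 0 0 0; 0 0 0 0; 0 0 0 0; 0 0 0 0; 0 0 0 0; 0 0 0 0; 0 0 0 0' 0.0
```

```text
time: 4.0
tcp_pos: [643.2, -222.0, 5.7]
eef_rot: [3.141, 0.062, 0.0]
wrist_force: [-0.2, 0.4, 1.2]
grip_width: 17.9
```

Gripped (17.9 mm). Next I lift and carry it to a viewing pose before the staple.

```bash
python3 -m pendant '0 0 -0.02 0; 0 0 -0.05 0; 0 0 -0.09 0; 0 0 -0.13 0; -0.01 -0.024 -0.145 3; -0.025 -0.06 -0.145 3; -0.04 -0.096 -0.145 3; -0.056 -0.134 -0.145 3; -0.072 -0.173 -0.145 3; -0.089 -0.214 -0.145 3; -0.106 -0.255 -0.145 3; -0.122 -0.293 -0.145 3; -0.134 -0.322 -0.145 3; -0.143 -0.344 -0.145 3; -0.149 -0.358 -0.145 3; -0.149 -0.358 -0.145 3; -0.149 -0.358 -0.145 3; -0.149 -0.358 -0.145 3'
python3 - <<'E'
from h import *
from cell import camera
s,Rm=st();print(s["tcp_pos"].round(2),Rm.round(4).tolist(),s["wrist_force"].round(2))
for n in["wrist","scene","top"]:
    c=camera(n);np.save(n+"3.npy",c,allow_pickle=True);cv2.imwrite(f"pics/{n}3.png",c["frame"][:,:,::-1])
E
```

```text
time: 5.8
tcp_pos: [480.7, 129.1, 150.6]
eef_rot: [3.141, -0.022, 0.0]
wrist_force: [0.6, 0.2, -0.5]
grip_width: 17.3
[480.7  129.07 150.59] [[0.9999, -0.0141, 0.0001], [-0.0141, -0.9999, -0.0001], [0.0001, 0.0001, -1.0]] [ 0.58  0.18 -0.45]
```

View pics/wrist3.png

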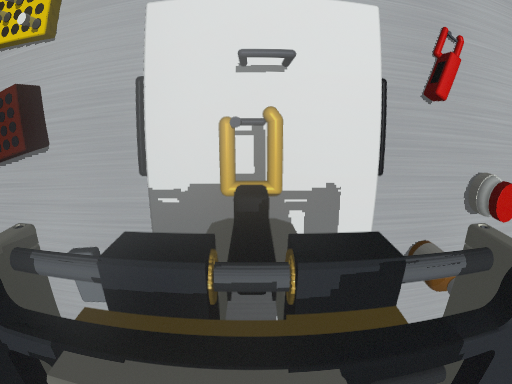

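View pics/scene3.png

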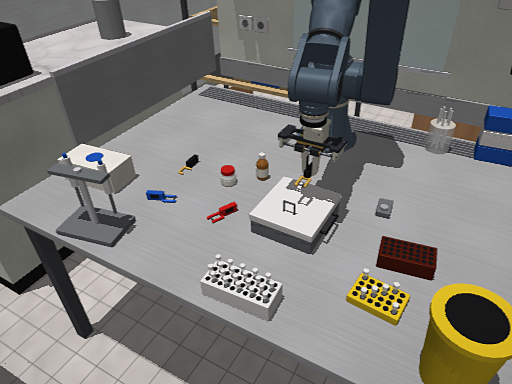

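The clip is held straight, its fork at columns 219-283. The staple stands ahead at columns 237-296, rows 48-70. I'll measure both.

Run:
```python
from h import *
c=np.load("wrist3.npy",allow_pickle=True).item();f=c["frame"]
hsv=cv2.cvtColor(f,cv2.COLOR_RGB2HSV)
br=((hsv[...,0]>12)&(hsv[...,0]<32)&(hsv[...,1]>120));m=np.zeros_like(br);m[100:195,210:290]=1;br&=m
vs,us=np.nonzero(br);P=np.array([cast(c,u,v,149.4,True) for u,v in zip(us,vs)])
print("brass x",P[:,0].min(),P[:,0].max())
L=[]
for x0 in np.arange(505,570,5):
    q=P[(P[:,0]>=x0)&(P[:,0]<x0+5)]
    if len(q): y=q[:,1];a,b=y.min(),y.max();print(x0,a.round(1),b.round(1),((a+b)/2).round(2),(b-a).round(1), 'gaps',np.round([y[y<(a+b)/2].max(),y[y>=(a+b)/2].min()],1)if len(y)>2 else'')
cv2.imwrite("pics/z3.png",cv2.resize(f[40:80,225:305,::-1],(800,400),interpolation=cv2.INTER_CUBIC))
d=np.load("scene3.npy",allow_pickle=True).item()["frame"];cv2.imwrite("pics/z4.png",cv2.resize(d[170:240,260:345,::-1],(680,560),interpolation=cv2.INTER_CUBIC))
# gate pixels: between prongs dark
print(f[112:132,244].mean(1).round(),f[112:132,252].mean(1).round())
# lid edges in wrist
for v in (20,60,100,140,180):
    r=f[v].astype(int).min(1)>180;u=np.nonzero(r)[0];u=u[(u>130)&(u<400)];print(v,u.min(),u.max(),cast(c,u.min(),v,75,True).round(1),cast(c,u.max(),v,75,True).round(1))
```

```text
brass x 504.1723983919822 554.036800464321
505 111.5 146.5 129.02 35.0 gaps [128.4 135.9]
510 111.5 146.4 128.95 34.9 gaps [128.9 129.5]
515 111.6 146.2 128.88 34.6 gaps [119.1 138.6]
520 111.6 146.0 128.8 34.4 gaps [119.1 139. ]
525 111.6 145.8 128.73 34.2 gaps [119.  138.9]
530 111.6 145.7 128.66 34.1 gaps [119.  138.8]
535 111.0 145.5 128.27 34.5 gaps [118.4 139.2]
540 111.0 145.4 128.21 34.4 gaps [118.4 139.2]
545 111.6 145.3 128.42 33.7 gaps [120.5 140.7]
550 113.2 120.5 116.88 7.3 gaps [116.6 117.1]
[217. 216. 216. 216. 217. 216. 127.  97.  99. 108. 103.  95.  95. 153.
 216. 216. 215. 216. 175. 126.] [217. 217. 217. 217. 217. 217. 126.  96.  99. 109. 100.  93.  93. 110.
 126. 124. 125. 124. 124. 126.]
20 146 379 [638.5 216.5  75. ] [638.8  15.9  75. ]
60 144 380 [601.9 217.6  75. ] [601.3  17.1  75. ]
100 145 380 [567.1 217.1  75. ] [565.8  17.8  75. ]
140 146 379 [533.  217.8  75. ] [531.   17.9  75. ]
180 148 376 [498.3 218.6  75. ] [495.5  18.6  75. ]
```

View pics/z3.png

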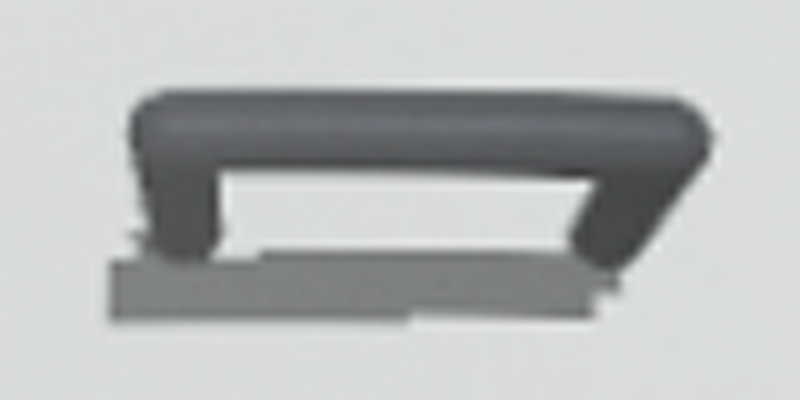

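View pics/z4.png

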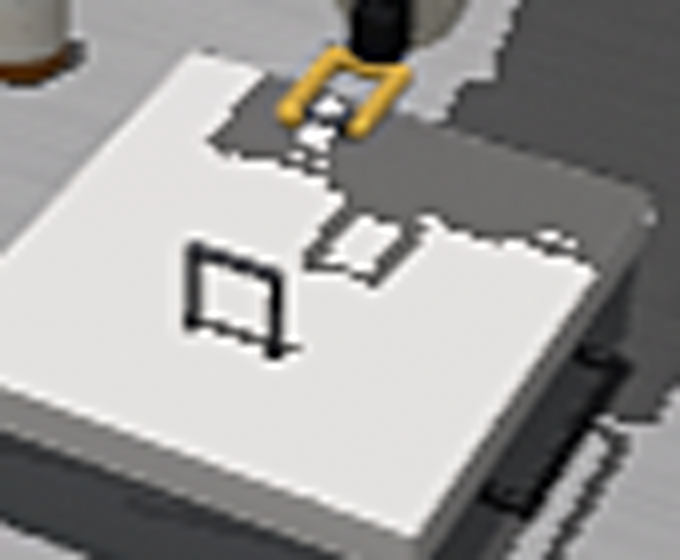

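Run:
```python
from h import *
c=np.load("wrist3.npy",allow_pickle=True).item()
for n,u,v,z in[("Lfoot axis",243.6,63.6,75),("Rfoot axis",285.0,63.9,75),("Lfront",243.6,66,75),("Rfront",285.2,66.8,75),("topL end",238.2,54,112),("topR end",296.2,54,112),("bar c L",243.5,52.8,113.5),("bar c R",291,53.3,113.5)]:
    print(n,cast(c,u-.0,v,z,True).round(1))
t=np.load("top3.npy",allow_pickle=True).item();cv2.imwrite("pics/z5.png",cv2.resize(t["frame"][160:185,185:235,::-1],(800,400),interpolation=cv2.INTER_CUBIC))
s=np.load("scene3.npy",allow_pickle=True).item()
# scene: legs triangulate with zoom pix/8+offset
for n,(a,b) in {"Lfoot":(275,350),"Rfoot":(191,325)}.items():
    print(n,cast(s,260+a/8,170+b/8,75).round(1))
for n,(a,b) in {"Ltop":(275,270),"Rtop":(195,250)}.items():
    print(n,cast(s,260+a/8,170+b/8,113).round(1))
```

```text
Lfoot axis [592.8 133.8  75. ]
Rfoot axis [592.5 100.4  75. ]
Lfront [590.8 133.8  75. ]
Rfront [590.  100.3  75. ]
topL end [593.  136.5 112. ]
topR end [593.   96.7 112. ]
bar c L [593.4 132.8 113.5]
bar c R [593.1 100.5 113.5]
Lfoot [592.4 138.2  75. ]
Rfoot [594.1 104.6  75. ]
Ltop [593.3 137.4 113. ]
Rtop [596.5 106.8 113. ]
```

View pics/z5.png

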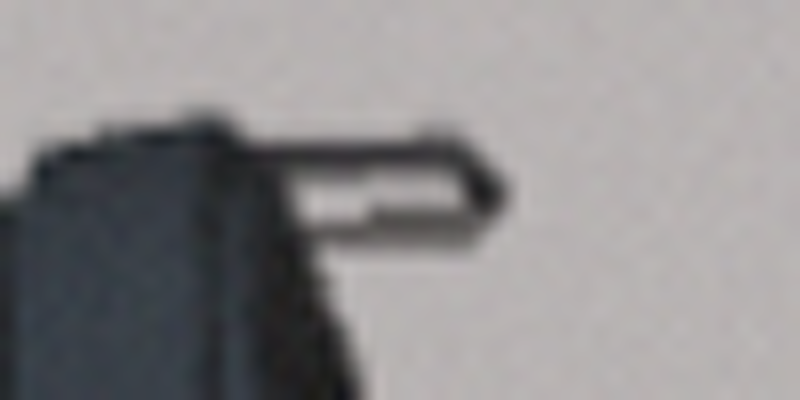

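```bash
python3 -m pendant '0 -0.002 0.015 0; 0 -0.004 0.035 0; 0 -0.006 0.05 0; 0 -0.006 0.06 0; 0 -0.006 0.066 0; 0 -0.006 0.066 0; 0 -0.006 0.066 0'
python3 - <<'E'
from h import *
from cell import camera
s,Rm=st();print(s["tcp_pos"].round(2),Rm.round(4).tolist(),s["wrist_force"].round(2))
for n in["wrist","scene"]:
    c=camera(n);np.save(n+"4.npy",c,allow_pickle=True);cv2.imwrite(f"pics/{n}4.png",c["frame"][:,:,::-1])
f=c["frame"];w=np.load("wrist4.npy",allow_pickle=True).item()["frame"]
a=cv2.resize(w[60:210,200:320,::-1],(480,600),interpolation=cv2.INTER_CUBIC)
b=cv2.resize(f[170:245,270:310,::-1],(320,600),interpolation=cv2.INTER_CUBIC)
cv2.imwrite("pics/z6.png",np.hstack([a,b]))
E
```

```text
time: 6.65
tcp_pos: [480.7, 135.8, 85.1]
eef_rot: [-3.141, 0.021, -0.001]
wrist_force: [-0.7, -0.6, -1.4]
grip_width: 17.6
[480.67 135.8   85.08] [[0.9999, -0.0133, 0.0006], [-0.0133, -0.9999, 0.0001], [0.0006, -0.0001, -1.0]] [-0.75 -0.62 -1.43]
```

View pics/z6.png

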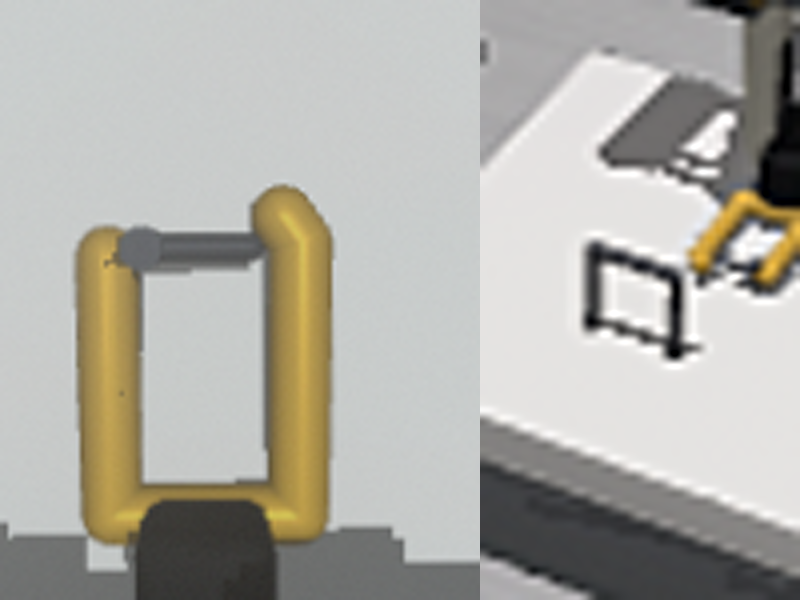

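The close view shows the fork level: the pivot knob at zoom (140,248), the nose tip at (252,210), and the passage between them centred near the mid-line. Next, where the leg stands relative to that.

Run:
```python
from h import *
c=np.load("wrist4.npy",allow_pickle=True).item();f=c["frame"]
cv2.imwrite("pics/z7.png",cv2.resize(f[0:130,200:320,::-1],(552,598),interpolation=cv2.INTER_CUBIC))
b=79.4
for n,u,v,z in[("pronginnerL",200+141/4,60+380/4,b+4.5),("pronginnerR",200+267/4,60+380/4,b+4.5),("knobR",200+162/4,60+248/4,b+4.5),("noseL",200+250/4,60+210/4,b+4.5),("nose tip",200+283/4,60+185/4,b+5),("gate c",200+210/4,60+248/4,b+5),("Lend",200+100/4,60+226/4,b+5),("throat",200+205/4,60+486/4,b+5),("outL",200+78/4,60+380/4,b+4.5),("outR",200+330/4,60+380/4,b+4.5)]:print(n,cast(c,u,v,z,True).round(1))
```

```text
pronginnerL [527.  144.4  83.9]
pronginnerR [526.8 126.5  83.9]
knobR [545.7 141.1  83.9]
noseL [550.9 128.7  83.9]
nose tip [554.4 124.1  84.4]
gate c [545.6 134.4  84.4]
Lend [549.  149.7  84.4]
throat [511.6 135.5  84.4]
outL [527.2 153.4  83.9]
outR [526.7 117.5  83.9]
```

View pics/z7.png

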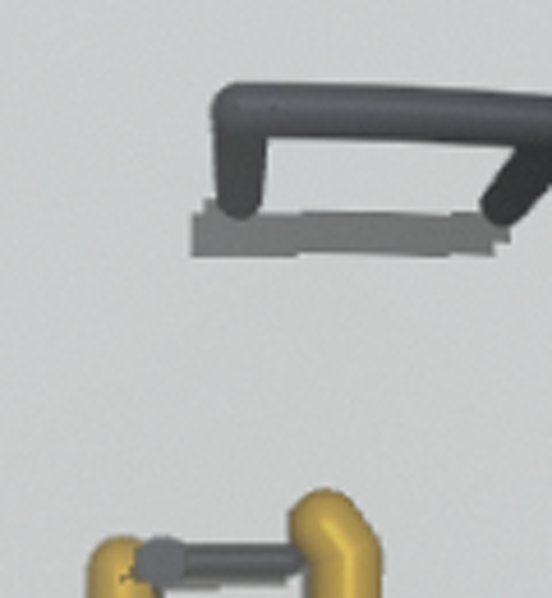

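Run:
```python
from h import *
c=np.load("wrist4.npy",allow_pickle=True).item()
for n,u,v,z in[("Lfoot front",200+239/4.6,220/4.6,75),("L leg mid",200+241/4.6,165/4.6,90),("foot L side",200+217/4.6,200/4.6,78),("foot R side",200+263/4.6,200/4.6,78),("Rfoot front",200+500/4.6,226/4.6,75)]:print(n,cast(c,u,v,z,True).round(1))
```

```text
Lfoot front [590.4 134.   75. ]
L leg mid [593.7 133.8  90. ]
foot L side [592.4 136.8  78. ]
foot R side [592.3 131.   78. ]
Rfoot front [590.2 100.2  75. ]
```

Leg axis is at (593.3, 133.9), so it sits at clip x≈111, y≈-0.5. The gate rod is at clip x≈63.3. Approach to just short of the gate first.

```bash
python3 -m pendant '0.005 0.0005 0.001 0; 0.013 0.0005 0.002 0; 0.021 0.0005 0.002 0; 0.029 0.0005 0.002 0; 0.034 0.0005 0.002 0; 0.037 0.0005 0.002 0; 0.037 0.0005 0.002 0; 0.037 0.0005 0.002 0'
python3 - <<'E'
from h import *
from cell import camera
s,Rm=st();print(s["tcp_pos"].round(2),s["wrist_force"].round(2))
for n in["wrist","scene"]:
    c=camera(n);np.save(n+"5.npy",c,allow_pickle=True)
f=c["frame"];w=np.load("wrist5.npy",allow_pickle=True).item()["frame"]
a=cv2.resize(w[60:210,200:320,::-1],(480,600),interpolation=cv2.INTER_CUBIC)
b=cv2.resize(f[170:245,270:310,::-1],(320,600),interpolation=cv2.INTER_CUBIC)
cv2.imwrite("pics/z8.png",np.hstack([a,b]))
E
```

```text
time: 7.55
tcp_pos: [517.1, 134.9, 82.5]
eef_rot: [3.141, -0.021, -0.001]
wrist_force: [0.3, 0.2, -1.2]
grip_width: 18.0
[517.1  134.87  82.54] [ 0.27  0.19 -1.17]
```

View pics/z8.png

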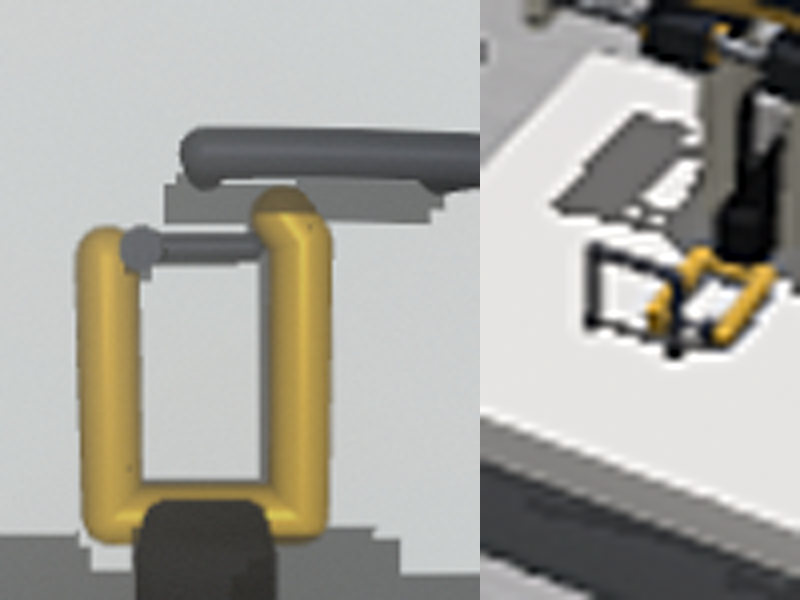

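Leg foot at zoom column ≈205 is centred in the passage (162-250) and just ahead of the gate. I push gently from here.

```bash
python3 -m pendant '0.001 0 0 0; 0.002 0 0 0; 0.003 0 0 0; 0.004 0 0 0; 0.005 0 0 0; 0.006 0 0 0; 0.007 0 0 0; 0.008 0 0 0; 0.009 0 0 0; 0.010 0 0 0; 0.011 0 0 0; 0.012 0 0 0; 0.013 0 0 0; 0.014 0 0 0; 0.015 0 0 0; 0.016 0 0 0'
python3 - <<'E'
from h import *
from cell import camera
s,Rm=st();print(s["tcp_pos"].round(2),s["wrist_force"].round(2))
c=camera("wrist");w=c["frame"]
cv2.imwrite("pics/z9.png",cv2.resize(w[60:210,200:320,::-1],(480,600),interpolation=cv2.INTER_CUBIC))
E
```

```text
time: 9.25
tcp_pos: [532.1, 134.7, 82.0]
eef_rot: [3.141, -0.021, -0.005]
wrist_force: [-6.7, 2.7, -0.8]
grip_width: 17.9
[532.15 134.71  82.04] [-6.66  2.7  -0.78]
```

View pics/z9.png

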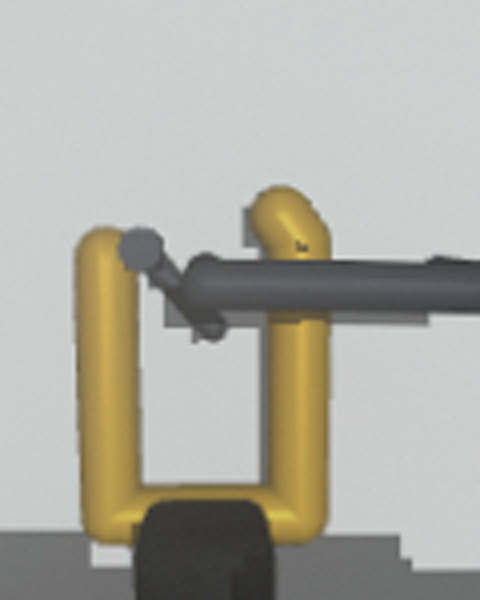

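The gate is folded to about 0.85 rad, the leg is in the mouth, and the push reads about 7 N. Continuing.

```bash
python3 -m pendant '0.001 0 0 0; 0.002 0 0 0; 0.003 0 0 0; 0.004 0 0 0; 0.005 0 0 0; 0.006 0 0 0; 0.007 0 0 0; 0.008 0 0 0; 0.009 0 0 0; 0.010 0 0 0; 0.011 0 0 0; 0.012 0 0 0; 0.013 0 0 0; 0.014 0 0 0; 0.015 0 0 0; 0.016 0 0 0; 0.017 0 0 0; 0.018 0 0 0; 0.019 0 0 0; 0.020 0 0 0'
python3 - <<'E'
from h import *
from cell import camera
s,Rm=st();print(s["tcp_pos"].round(2),s["wrist_force"].round(2))
c=camera("wrist");w=c["frame"]
cv2.imwrite("pics/z10.png",cv2.resize(w[60:210,200:320,::-1],(480,600),interpolation=cv2.INTER_CUBIC))
E
```

```text
time: 11.3
tcp_pos: [553.4, 134.4, 82.6]
eef_rot: [3.142, -0.021, -0.0]
wrist_force: [0.4, -0.1, -0.1]
grip_width: 17.8
[553.38 134.43  82.61] [ 0.4  -0.08 -0.08]
```

View pics/z10.png

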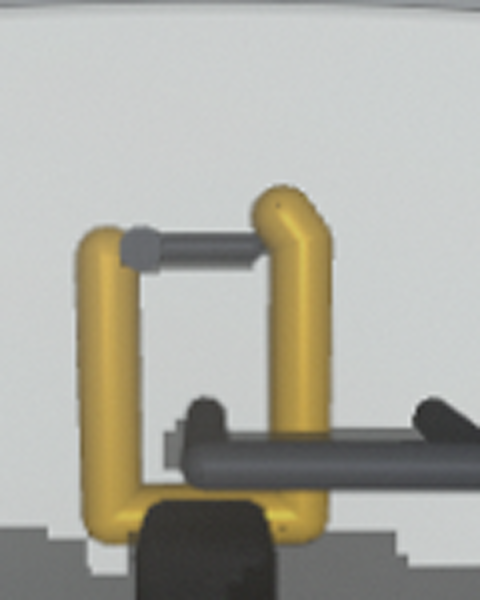

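The gate has snapped shut behind the leg (leg at clip x≈38, no load). Next I draw back most of the way, then feel for contact.

```bash
python3 -m pendant '-0.001 0 0 0; -0.003 0 0 0; -0.005 0 0 0; -0.007 0 0 0; -0.009 0 0 0; -0.011 0 0 0; -0.013 0 0 0; -0.0145 0 0 0; -0.0155 0 0 0; -0.016 0 0 0; -0.016 0 0 0; -0.016 0 0 0'; python3 -m pendant '-0.0003 0 0 0; -0.0006 0 0 0; -0.0006 0 0 0'; python3 -m pendant '-0.0003 0 0 0; -0.0006 0 0 0; -0.0006 0 0 0'
```

```text
time: 12.55
tcp_pos: [537.3, 134.6, 82.6]
eef_rot: [3.142, -0.021, -0.0]
wrist_force: [0.5, -0.7, -1.3]
grip_width: 17.7
time: 12.85
tcp_pos: [536.7, 134.6, 82.6]
eef_rot: [3.142, -0.021, -0.0]
wrist_force: [-1.2, -0.6, -2.0]
grip_width: 17.8
time: 13.15
tcp_pos: [536.1, 134.6, 82.6]
eef_rot: [3.142, -0.021, 0.0]
wrist_force: [-0.2, 0.1, -1.4]
grip_width: 17.8
```

```bash
python3 -m pendant '-0.0003 0 0 0; -0.0006 0 0 0; -0.0009 0 0 0; -0.0012 0 0 0; -0.0012 0 0 0'; python3 -m pendant '-0.0002 0 0 0; -0.0004 0 0 0; -0.0004 0 0 0'
```

```text
time: 13.65
tcp_pos: [534.9, 134.6, 82.6]
eef_rot: [-3.142, 0.021, 0.0]
wrist_force: [-0.4, 0.2, -2.2]
grip_width: 18.5
time: 13.95
tcp_pos: [534.5, 134.7, 82.6]
eef_rot: [3.142, -0.021, -0.0]
wrist_force: [-0.3, 0.3, -2.0]
grip_width: 18.0
```

```bash
python3 -m pendant '-0.0002 0 0 0; -0.0004 0 0 0; -0.0004 0 0 0'
```

```text
time: 14.25
tcp_pos: [534.1, 134.7, 82.6]
eef_rot: [3.142, -0.021, -0.0]
wrist_force: [-0.9, 0.3, -1.6]
grip_width: 18.0
```

```bash
python3 -m pendant '-0.0002 0 0 0; -0.0004 0 0 0; -0.0004 0 0 0'
```

```text
time: 14.55
tcp_pos: [533.7, 134.7, 82.6]
eef_rot: [3.142, -0.021, -0.0]
wrist_force: [-0.6, 0.5, -1.3]
grip_width: 18.0
```

```bash
python3 -m pendant '-0.0002 0 0 0; -0.0003 0 0 0; -0.0003 0 0 0'
```

```text
time: 14.85
tcp_pos: [533.4, 134.7, 82.6]
eef_rot: [3.141, -0.021, -0.0]
wrist_force: [-0.3, 0.9, -1.9]
grip_width: 17.6
```

```bash
python3 -m pendant '-0.0002 0 0 0; -0.0003 0 0 0; -0.0003 0 0 0'
```

```text
time: 15.15
tcp_pos: [533.2, 134.7, 82.6]
eef_rot: [-3.141, 0.021, -0.0]
wrist_force: [0.3, 0.0, -1.0]
grip_width: 18.3
```

```bash
python3 -m pendant '-0.0002 0 0 0; -0.0003 0 0 0; -0.0003 0 0 0'
```

```text
time: 15.45
tcp_pos: [533.0, 134.7, 82.7]
eef_rot: [-3.141, 0.021, -0.001]
wrist_force: [0.1, 0.2, -1.6]
grip_width: 17.8
```

```bash
python3 -m pendant '-0.0002 0 0 0; -0.0003 0 0 0; -0.0003 0 0 0'
```

```text
time: 15.75
tcp_pos: [532.8, 134.7, 82.7]
eef_rot: [-3.141, 0.021, -0.001]
wrist_force: [3.1, -0.0, -1.0]
grip_width: 17.7
```

Contact begins. I'm building up force in small steps.

```bash
python3 -m pendant '-0.0002 0 0 0; -0.0003 0 0 0; -0.0003 0 0 0; -0.0003 0 0 0'
```

```text
time: 16.15
tcp_pos: [532.6, 134.7, 82.7]
eef_rot: [-3.141, 0.021, -0.001]
wrist_force: [4.7, 0.5, -3.7]
grip_width: 17.7
```

```bash
python3 -m pendant '-0.0002 0 0 0; -0.0003 0 0 0; -0.0003 0 0 0; -0.0003 0 0 0'
```

```text
time: 16.55
tcp_pos: [532.5, 134.7, 82.8]
eef_rot: [-3.141, 0.021, -0.002]
wrist_force: [6.1, -1.4, -3.1]
grip_width: 18.0
```

```bash
python3 -m pendant '-0.0002 0 0 0; -0.0003 0 0 0; -0.0003 0 0 0; -0.0003 0 0 0'
```

```text
time: 16.95
tcp_pos: [532.4, 134.7, 82.8]
eef_rot: [-3.141, 0.021, -0.003]
wrist_force: [7.4, -0.8, -4.6]
grip_width: 18.1
```

```bash
python3 -m pendant '-0.0001 0 0 0; -0.0002 0 0 0; -0.0002 0 0 0; -0.0002 0 0 0'
```

```text
time: 17.35
tcp_pos: [532.4, 134.7, 82.9]
eef_rot: [-3.141, 0.021, -0.004]
wrist_force: [7.8, 0.2, -5.4]
grip_width: 18.1
```

```bash
python3 -m pendant '-0.0001 0 0 0; -0.0002 0 0 0; -0.0002 0 0 0; -0.0002 0 0 0; -0.0002 0 0 0'
```

```text
time: 17.85
tcp_pos: [532.3, 134.7, 82.9]
eef_rot: [-3.141, 0.021, -0.004]
wrist_force: [7.9, -0.6, -5.1]
grip_width: 17.9
```

```bash
python3 -m pendant '0 0 0 0; 0 0 0 0; 0 0 0 0'
python3 - <<'E'
from h import *
from cell import camera
c=camera("wrist");w=c["frame"];s,Rm=st();print(s["wrist_force"].round(2),s["moment"].round(3))
cv2.imwrite("pics/z11.png",cv2.resize(w[60:210,200:320,::-1],(480,600),interpolation=cv2.INTER_CUBIC))
E
```

```text
time: 18.15
tcp_pos: [532.4, 134.7, 82.9]
eef_rot: [-3.141, 0.021, -0.004]
wrist_force: [9.4, 0.1, -5.8]
grip_width: 17.8
[ 8.88 -0.35 -5.18] [-0.064 -1.265 -0.023]
```

View pics/z11.png

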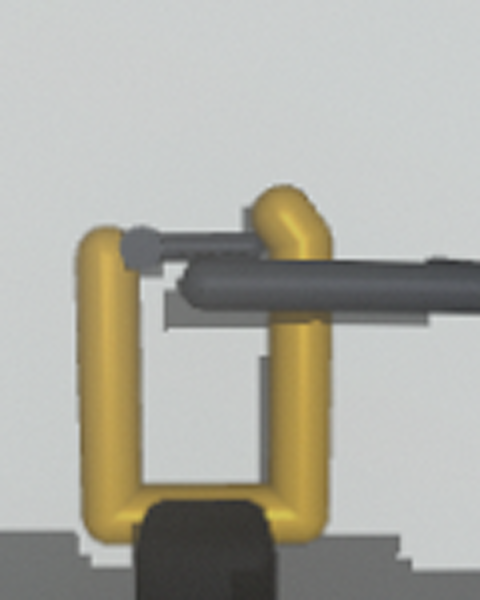

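Gate is shut and the leg bears on it from inside, with about 8.7 N along x and roughly 10 N in total. Holding for a further second.

```bash
python3 -m pendant '0 0 0 0; 0 0 0 0; 0 0 0 0; 0 0 0 0; 0 0 0 0'
```

```text
time: 18.7
tcp_pos: [532.3, 134.7, 82.9]
eef_rot: [-3.141, 0.021, -0.004]
wrist_force: [10.2, 0.1, -4.3]
grip_width: 17.9
```

```bash
python3 -m pendant '-0.0001 0 0 0; -0.0001 0 0 0; -0.0001 0 0 0; -0.0001 0 0 0; -0.0001 0 0 0; -0.0001 0 0 0; -0.0001 0 0 0; -0.0001 0 0 0; -0.0001 0 0 0; -0.0001 0 0 0'
```

```text
time: 19.7
tcp_pos: [532.3, 134.7, 82.9]
eef_rot: [-3.141, 0.021, -0.004]
wrist_force: [8.9, -0.4, -5.2]
grip_width: 18.0
```

Pull held for more than a second. Now I relax, centre the leg, and lower onto the lid.

```bash
python3 -m pendant '0.0005 0 0 0; 0.001 0 0 0; 0.002 0 0 0; 0.004 0 0 0; 0.006 0 0 0; 0.008 0 0 0; 0.010 0 0 0; 0.010 0 0 0; 0.010 0 0 0'; python3 -m pendant '0 0 0.0005 0; 0 0 0.001 0; 0 0 0.001 0'
```

```text
time: 20.6
tcp_pos: [541.1, 134.6, 82.6]
eef_rot: [3.142, -0.021, -0.0]
wrist_force: [-0.2, 0.9, -1.4]
grip_width: 17.8
time: 20.9
tcp_pos: [541.0, 134.6, 81.6]
eef_rot: [3.141, -0.021, -0.0]
wrist_force: [0.2, -0.4, -0.8]
grip_width: 17.6
```

```bash
python3 -m pendant '0 0 0.0003 0; 0 0 0.0006 0; 0 0 0.0006 0'; python3 -m pendant '0 0 0.0003 0; 0 0 0.0004 0; 0 0 0.0004 0'
```

```text
time: 21.2
tcp_pos: [541.1, 134.6, 81.0]
eef_rot: [3.142, -0.021, -0.0]
wrist_force: [0.3, 0.2, -1.6]
grip_width: 17.5
time: 21.5
tcp_pos: [541.1, 134.6, 80.7]
eef_rot: [-3.142, 0.021, -0.0]
wrist_force: [0.4, 0.1, -0.8]
grip_width: 17.8
```

```bash
python3 -m pendant '0 0 0.0003 0; 0 0 0.0004 0; 0 0 0.0004 0'
python3 - <<'E'
from h import *
from cell import camera
c=camera("wrist");np.save("wrist6.npy",c,allow_pickle=True);w=c["frame"];s=camera("scene")["frame"]
a=cv2.resize(w[60:210,200:320,::-1],(480,600),interpolation=cv2.INTER_CUBIC)
b=cv2.resize(s[170:245,270:310,::-1],(320,600),interpolation=cv2.INTER_CUBIC)
cv2.imwrite("pics/z12.png",np.hstack([a,b]))
E
```

```text
time: 21.8
tcp_pos: [541.1, 134.6, 80.6]
eef_rot: [3.141, -0.021, 0.0]
wrist_force: [-1.8, -0.7, 5.0]
grip_width: 17.9
```

View pics/z12.png

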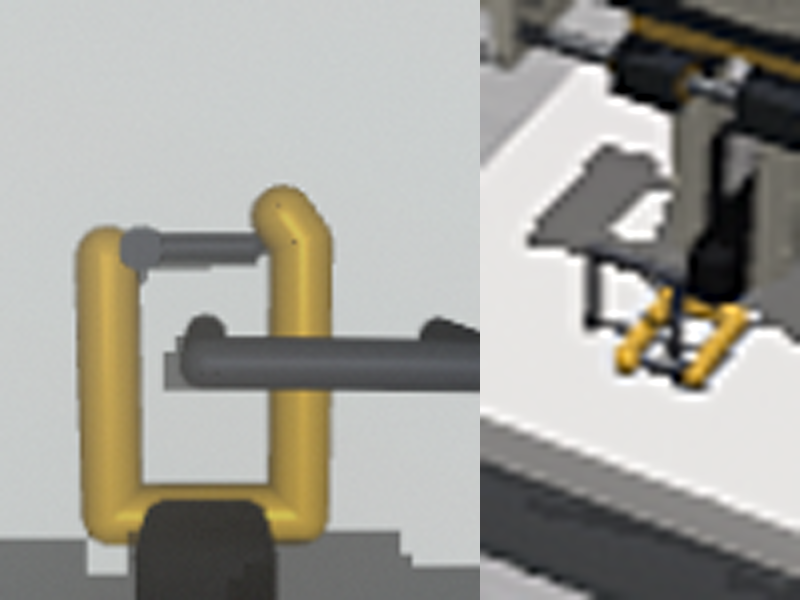

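The clip rests on the lid (Fz +5 N), with the leg mid-throat and the gate shut. Relaxing, opening and rising.

```bash
python3 -m pendant '0 0 -0.0003 0; 0 0 -0.0003 0' && python3 -m pendant '0 0 0 0; 0 0 0 0; 0 0 0 0; 0 0 0 0; 0 0 0 0; 0 0 -0.003 0; 0 0 -0.01 0; 0 0 -0.02 0; 0 0 -0.035 0; 0 0 -0.055 0; 0 0 -0.08 0; 0 0 -0.1 0; 0 0 -0.11 0; 0 0 -0.11 0; 0 0 -0.11 0' 0.05
python3 - <<'E'
from h import *
from cell import camera
c=camera("wrist");np.save("wrist7.npy",c,allow_pickle=True);w=c["frame"];s=camera("scene")["frame"]
cv2.imwrite("pics/wr7.png",w[:,:,::-1]);cv2.imwrite("pics/sc7.png",s[:,:,::-1])
cv2.imwrite("pics/z13.png",cv2.resize(s[150:250,250:350,::-1],(600,600),interpolation=cv2.INTER_CUBIC))
E
```

```text
time: 22.1
tcp_pos: [541.1, 134.6, 80.7]
eef_rot: [-3.141, 0.021, -0.0]
wrist_force: [-1.3, -0.8, 3.4]
grip_width: 18.0
time: 23.6
tcp_pos: [540.8, 134.5, 190.0]
eef_rot: [3.141, -0.021, -0.001]
wrist_force: [0.2, -0.2, -0.1]
grip_width: 49.9
```

View pics/wr7.png

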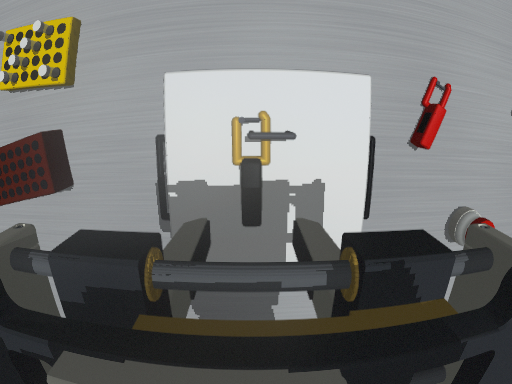

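View pics/z13.png

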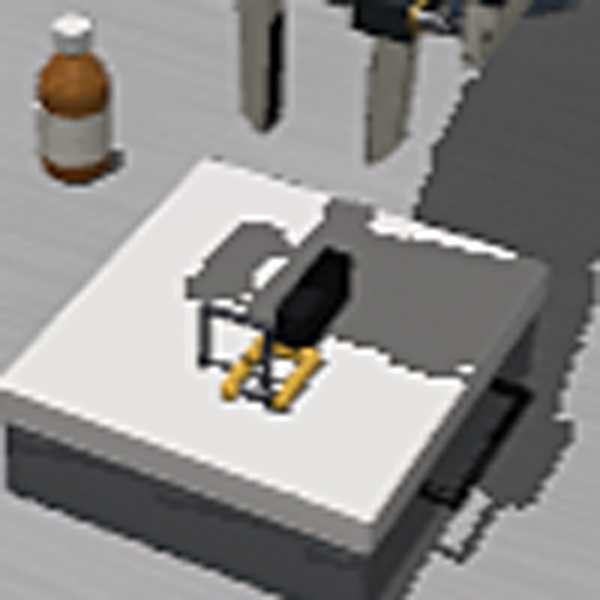

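View pics/sc7.png

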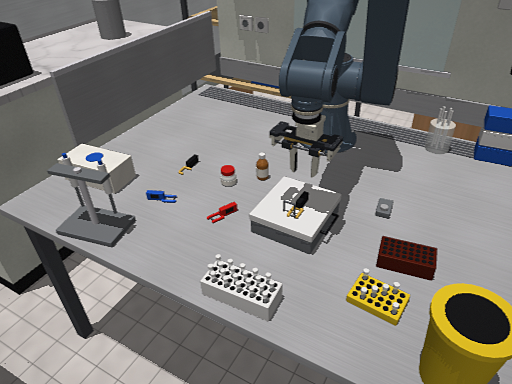

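The clip lies flat on the lid with the staple's left leg between its prongs (fork at about (251,137) in the wrist view). The gate is shut and the gripper is clear. Bystanders look unmoved. Handing in.

```bash
python3 -c "
from cell import hand_in
print(hand_in())"
```

```text
the job is handed in; nothing more can be done
None
```

The snap hook is clipped onto the staple's left (+y) leg, lying flat on the lid and let go. I handed the job in at about 24 s on the robot's clock.

- **Push-on:** The gate folded to roughly 0.85 rad by the picture, at about 7 N of push. It was seen shut again with the leg at about clip x = 38 mm and no load left.
- **Pull test:** Drawing back, contact came close to where I expected it (leg at about clip x = 58–59 mm). I raised the pull in small steps and held it for over 2 s. The wrist sensor read about 8–10 N along the pull, with another 3–4 N downward after allowing for the sensor's offset. That makes roughly 9.5–11 N in total, under the 14 N limit.
- **Final checks:** The last pictures show the leg between the prongs, the gate shut, the clip flat and the gripper about 110 mm above it. The plain hook, bottle, jar and counter look where they were at the start, judged by eye and not measured.

No check failed. The staple load was read only at the wrist (noise about ±1 N), not measured directly, and the hand-in gave no verdict.

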